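# Open the safety cap of the thinner can

## Task

Open the solvent can that is wedged in the plywood rack. Its safety cap is the push-and-turn kind: press it down, firmly but without crushing it, feel for its lugs to catch, and keep pressing while you turn it counter-clockwise until it is free, without wrenching it; then lift it off and set it down, right way up and without dropping it, in the round steel parts dish, leaving the other things on the bench where they are.

Things in the scene. Friction and masses are not known exactly. Their poses are not given: they have to be found in the camera images.
- rack: Plywood rack, 88 x 136 x 62 mm, screwed to the bench, with a rectangular steel can (66 x 110 mm, long side along the rack's y) wedged tight in it: neither can move or turn. Origin: centre of the rack's underside, on the bench; x, y along its sides, z up. The can's flat top is 142 mm above the bench; a round neck rises from its middle.
- neck_rim (a point): Centre of the can neck's rim, on the common axis of neck and cap, 172.5 mm above the bench, 30.5 mm above the can's top; axes as the rack's.
- neck_lugs (a point): On the neck's axis, level with the underside of its 3 lugs, 160 mm above the bench; 3 lugs of the inner cap are held under them. Turned counter-clockwise seen from above, the inner cap is free after 22 to 28 degrees and meets a solid stop at 34 to 40; between the two it lifts straight off. Stop turning at 0.2 to 0.35 N m. Over 45 N on the can in all (press, rubbing, stop, pull added up) spoils it.
- cap_shell: Push-and-turn safety cap, 60 g in all: a grey ribbed round shell, 48 mm across, round a hidden inner cap that is never parted from it. Origin: on its axis, at the inner cap's underside, on which it stands, 12 mm above the can's top while on; z up; the shell is 4 to 32 mm above it. Its yaw is the shell's; the inner cap's is not measured. Unpressed, the shell spins freely and turns nothing.
- cap_top (a point): Centre of the shell's flat top, 32 mm above the cap's origin; both go down as it is pressed. A spring holds the shell up: 3 N at first, 8 N at its full travel of 3.5 mm. Press with 10 to 15 N. After 0.6 mm the 5 lugs inside the shell either stand on the 5 teeth of the inner cap (hard, no more travel) or go down between them to the full 3.5 mm.
- cap_lugs (a point): Point on the shell's axis level with the lower ends of its hidden lugs, 5.3 mm below its top. Lugs and teeth are 72 degrees apart; where is not known. If lugs stand on teeth, turning the pressed shell up to 55 degrees drops them in; after up to 25 degrees of free turn they drive the inner cap (liner rubs, 0.05 to 0.2 N m). Under 8 N they begin to come out; one may let up, turn back and catch again.
- dish: Loose round steel parts dish, empty, 152 mm across the rim, 24 mm deep, flat inner floor 128 mm across and 4 mm above the bench. Origin: centre of its underside. It stands left or right of the rack.
- sander: Bystander: blue and black round palm sander, 124 mm across, 158 mm tall, standing on the other side of the rack from the dish. Origin: centre of its underside.
- offcut: Bystander: wooden offcut, 190 x 48 x 42 mm, lying behind the rack. Origin: centre of its underside; x along it.
- glue: Bystander: white glue bottle, 56 mm across, 165 mm tall, standing far right. Origin: centre of its underside.
- square: Bystander: try square lying flat between the robot and the rack, wooden stock 105 mm long, 16 mm tall, steel blade 140 mm. Origin: centre of the stock's underside; the blade points along x, the stock lies along y.
Mind the look-alikes: they are no part of the job. Of the things shaped like the part that bears cap_shell, the grey one is meant. Leave any yellow look-alike of the dish alone.

How it is judged:
On the way:
1. the cap has been lifted clear of the neck (z of cap_shell in the frame of neck_rim above 0.01 m), for 0.1 s.
At the end, for the whole second after the job is handed in: The cap, inner cap and all, rests in the parts dish: its centre within 45 mm of the dish's centre, its underside on the dish floor (less than 9 mm above the dish's underside), upright within 0.15 rad, at rest and let go (horizontal distance between cap_shell and dish below 0.045 m and z of cap_shell in the frame of dish below 0.009 m and angle between cap_shell's own z axis and vertical below 0.15 rad and linear speed of cap_shell below 0.02 m/s); the robot touches nothing.
It fails at once if more than 45 N on the can or its rack (cap crushed, wrenched or torn at) (contact force between rack and anything else above 45 N).
It fails at once if the cap is dropped: it falls faster than 0.6 m/s with no finger on it (linear speed of cap_shell above 0.6 m/s and contact force between the fingers and cap_shell below 0.1 N).
It fails at once if the sander, offcut, glue bottle or try square is moved more than 25 mm (distance of any of sander, offcut, glue, square from where it was at the start of the episode above 0.025 m).
It also fails if it takes over 70 s, if anything falls off the work surface, if the arm or the gripper's body presses on something with over 40 N, if the wrist force passes 120 N, or if a joint passes its speed limit or range.

## Robot

A 6-joint arm with a two-finger parallel gripper is mounted at the origin on the work surface. World frame = base frame: x ahead of the robot, y to its left, z up, the work surface at z = 0. Lengths are in m, angles in rad, forces in N, time in s.
With the tool pointing down it reaches from about 0.375 to 0.9 m from the base axis. Payload 3.1 kg.
Tool frame: the origin (TCP) lies at the centre of the arm's flange, where the gripper is bolted on; the fingertips stand 182 mm ahead of it and the grasp point (between the pads) lies 164 mm ahead of it; z points along the fingers, y is the direction in which the jaws open and shut (so a half turn about z gives the same grasp; the last joint's range is limited). The gripper opens to 87 mm and grips with 3 to 60 N. Pads are 19 mm wide; open, the fingers measure 117 mm over their backs; the gripper's body (75 mm by 190 mm) begins 51 mm behind the grasp point.
Start: joints at [-1.286, 0.527, 1.433, -0, 1.181, -0.178], TCP at [0.28, -0.559, 0.405] pointing down, gripper open.
Joint ranges: [-3.08, 3.08], [-0.75, 2.2], [0.22, 2.44], [-1.43, 4.57], [0, 2.65], [-2.85, 2.85]. Speed limits (rad/s): [2.79, 2.79, 3.14, 3.14, 3.14, 3.14].

## Interface

Orientations are given as a 3x3 rotation matrix whose columns are the frame's x, y, z axes.
In Python, from station import ctrl gives the robot as it stands. The module is installed in compiled form; this text tells all that it offers.
- The arm moves only by the tool carry_out, never from a script. Its argument "rows" is a list of rows, each an object with "fingers": the closure in counts, from 0 (fully open) to 255 (shut); "delta_pos": the shift along the tool's x, y, z in mm, a list of three; "twist": the turn about the tool's z in rad. In form: [{"fingers": fingers, "delta_pos": [tx, ty, tz], "twist": twist}, ...]. A call has 1 to 12 rows; each row shifts and turns the pose as measured when the row begins, along the tool's axes as they then stand; what a row does not reach is not made up. A row lasts 1/10 s, in which the tool goes at most 50 mm and 8.59 degrees, less where a joint would pass 70% of its speed; a pose out of reach is approached as far as the arm can. A call is refused whole if a number of a shift passes 50 or a number of a turn 0.15, either way. A call with a gripper value outside its range is refused whole. The fingers move at their own pace and stop on an object; "grip_force" is the grip in N (left out, the last holds). Time passes only in rows, so rows that do not move let the fingers close. It gives the time, the measured TCP pose, the force and the opening at its end, in the units of the state.
- ctrl.get_state(): the state, without advancing time (a new reading comes with each control period).
- ctrl.get_image(name): name is "scene" or "top" or "wrist"; returns a dict with "frame" (420x560x3 uint8, blue, green, red), "camera_matrix" (3x3 intrinsics, pixels), "R" (3x3) and "t" (3): a world point X has camera coordinates R X + t. Camera axes: x right, y down, z forward; pixel columns grow to the right and rows downward; lengths in m; the calibration is good to about 2 mm. The wrist camera is an equidistant fisheye: a pixel r from the principal point sees the ray r / f radians off the axis. A picture is of the moment at which its call begins. There is no depth.
- ctrl.finish_job(): hands the job in, once; it reports no verdict.
The state is a dict: "clock": time; "joint_pos": joint angles; "qd": joint speeds; "tau": joint torques, N m; "position": TCP position; "tcp_rot": TCP orientation; "ft_force": force on the tool from outside, world axes, zero at the start; "moment": the same for the moment, N m; "gripper_width": opening from 0.0 (shut) to 1.0 (fully open).
Only numpy, scipy, OpenCV 4.12 (cv2) and the standard library are available. Lean on these libraries where they do the work, as an engineer would, in place of code of your own. Each camera call takes 0.05 s, during which the arm holds its last target.

## Working session

There is one attempt and no reset: what is moved stays moved. The work goes in short steps, Python scripts to look and compute and a tool call to move; the robot and the scene stay as the last step left them, time stands still between calls to the robot, and variables do not carry over. Pictures are saved under pics/ and viewed, and the job is handed in when it is done.

Besides the shell and the picture viewer there is one more tool, called after "Emit:" by a JSON object that holds its "name" and its "arguments". carry_out: Moves the arm, as the interface text tells. Its arguments: {"type":"object","properties":{"rows":{"type":"array"},"grip_force":{"type":"number"}},"required":["rows"]}

```bash
mkdir -p pics
python3 - <<'E'
from station import ctrl
import cv2,numpy as np
s=ctrl.get_state()
for k,v in s.items(): print(k,np.round(v,3).tolist())
for n in ("scene","top"):
    i=ctrl.get_image(n); cv2.imwrite(f"pics/{n}0.png",i["frame"])
    print(n,i["camera_matrix"],i["R"],i["t"])
    np.savez(f"{n}.npz",K=i["camera_matrix"],R=i["R"],t=i["t"])
E
```

```text
clock 0.0
joint_pos [-1.285, 0.528, 1.434, -0.0, 1.181, -0.179]
qd [-0.0, 0.0, -0.002, 0.0, -0.0, 0.002]
tau [-0.001, -44.004, -17.659, 0.063, 0.058, -0.0]
position [0.28, -0.559, 0.404]
tcp_rot [[0.894, 0.447, -0.001], [0.447, -0.894, 0.002], [0.0, -0.002, -1.0]]
ft_force [0.149, 0.904, -0.247]
moment [0.053, -0.055, 0.015]
gripper_width 0.999
scene [[398.23619056   0.         277.55260102]
 [  0.         398.23619056 210.11860306]
 [  0.           0.           1.        ]] [[ 0.27426668  0.96152499  0.01573168]
 [ 0.62553241 -0.16595486 -0.76234388]
 [-0.73040194  0.2189262  -0.64698093]] [-0.12936817 -0.26580731  1.40972619]
top [[536.08919859   0.         274.17656935]
 [  0.         536.08919859 213.59870633]
 [  0.           0.           1.        ]] [[ 0.01948865 -0.99937501  0.0294922 ]
 [-0.99382699 -0.02258584 -0.10861766]
 [ 0.10921588 -0.02719333 -0.99364602]] [-0.06153615  0.57873479  1.29797156]
```

View pics/scene0.png

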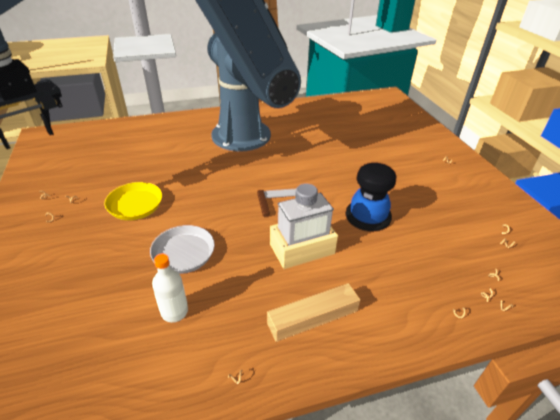

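View pics/top0.png

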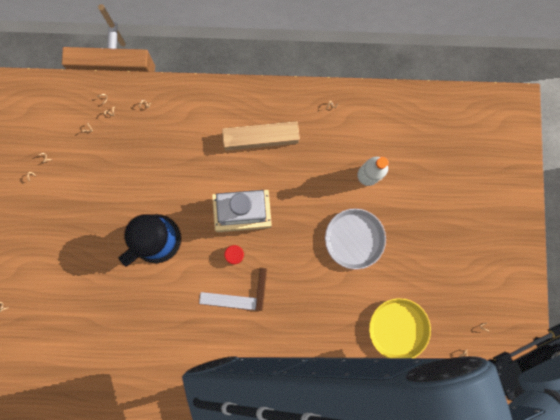

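The scene view shows the grey cap on the can at about (307,193). The top view shows it at (240,204). Possible look-alikes in the top view are a red round cap-like thing at (234,254), the grey dish at (356,239) and a yellow dish at (400,328). I choose the grey cap and the grey dish, and will check both in a crop.

Run:
```python
import cv2,numpy as np
a=cv2.imread("pics/top0.png")[170:280,190:300]; b=cv2.imread("pics/scene0.png")[165:275,250:360]
f=lambda x:cv2.resize(x,None,fx=3.6,fy=3.6,interpolation=cv2.INTER_CUBIC)
cv2.imwrite("pics/c1.png",np.hstack([f(a),f(b)]))
a=cv2.imread("pics/top0.png")[195:285,310:400]; b=cv2.imread("pics/scene0.png")[215:305,140:230]
f=lambda x:cv2.resize(x,None,fx=4.4,fy=4.4,interpolation=cv2.INTER_CUBIC)
cv2.imwrite("pics/c2.png",np.hstack([f(a),f(b)]))
```

```text
(no output)
```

View pics/c1.png

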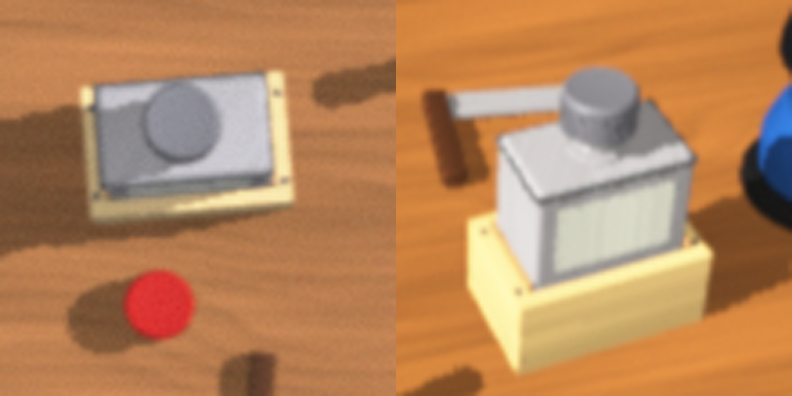

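View pics/c2.png

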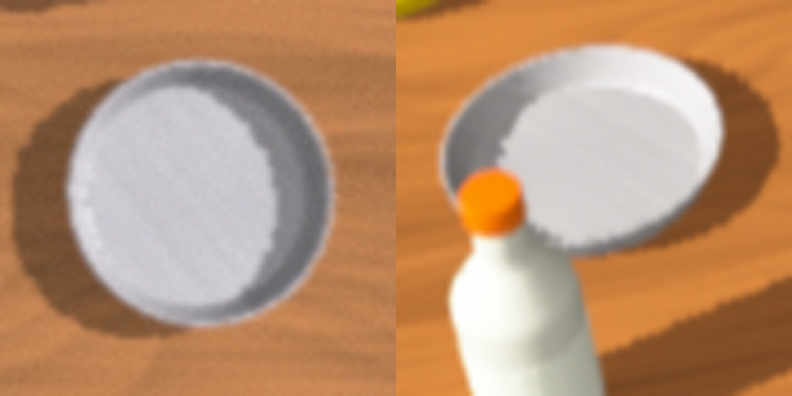

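```bash
cat > h.py <<'E'
import numpy as np, cv2
def cam(n): d=np.load(f"{n}.npz"); return d["K"],d["R"],d["t"]
def ray(n,u,v,z):
    K,R,t=cam(n); c=-R.T@t; d=R.T@np.linalg.solve(K,[u,v,1.]); return c+d*(z-c[2])/d[2]
def proj(n,X):
    K,R,t=cam(n); p=K@(R@np.asarray(X)+t); return p[:2]/p[2]
E
python3 - <<'E'
from h import *
for n in("top","scene"):
    K,R,t=cam(n); print(n,"c",-R.T@t)
print("cap top",ray("top",240.6,203.6,.186),"scene",ray("scene",306.7,190.6,.186))
print("dish",ray("top",355.7,238.9,.024), "scene", ray("scene",182.3,248.3,.024))
print("red",ray("top",234.2,254.5,.032))
# can top corners (crop px)
for p in [(95,83),(268,73),(272,178),(105,186)]:
    print("can",ray("top",190+p[0]/3.6,170+p[1]/3.6,.142))
for p in [(82,88),(284,72),(294,203),(90,220)]:
    print("rack",ray("top",190+p[0]/3.6,170+p[1]/3.6,.062))
print("sander top",ray("top",146,236,.158)," glue", ray("top",382,163,.165), "square",ray("top",262,290,.016),ray("top",202,299,.003))
K,R,t=cam("top")
for dy in(-.024,.024): print(proj("top",ray("top",240.6,203.6,.186)+[0,dy,0]))
E
```

```text
top c [ 0.43460241 -0.01313031  1.35439993]
scene c [ 1.23141921 -0.22834728  0.71146456]
cap top [0.58341373 0.0289984  0.186     ] scene [0.59150994 0.02851498 0.186     ]
dish [ 0.52194296 -0.25429246  0.024     ] scene [ 0.53237275 -0.25396066  0.024     ]
red [0.47666325 0.04693298 0.032     ]
can [0.61194277 0.08628812 0.142     ]
can [ 0.62096796 -0.02301646  0.142     ]
can [ 0.55405774 -0.02697833  0.142     ]
can [0.5466473  0.07797328 0.142     ]
rack [0.6200317  0.10148112 0.062     ]
rack [ 0.6342096  -0.03448204  0.062     ]
rack [ 0.5453925 -0.0430327  0.062    ]
rack [0.5309712 0.0932969 0.062    ]
sander top [0.50961592 0.23776787 0.158     ]  glue [ 0.6864094 -0.2882123  0.165    ] square [ 0.39104519 -0.02335281  0.016     ] [0.3657237  0.12502944 0.003     ]
[251.54554613 203.85249357]
[229.64229917 203.34722605]
```

The disc in the top view is grey and sits on the can neck. The red one lies on the bench at (234,254), so it's the decoy. From the top view the cap axis is about (0.583, 0.029), and the can and rack corners average to the same point. The dish is at about (0.522, -0.254). Rays from the scene view come out 8–10 mm further in x (coarse ellipse readings), so I'll check with the wrist camera. I'm moving above the cap now.

Emit:
{"name": "carry_out", "arguments": {"rows": [{"fingers": 0,"delta_pos": [35,-26,0],"twist": 0},{"fingers": 0,"delta_pos": [35,-26,0],"twist": 0},{"fingers": 0,"delta_pos": [35,-26,0],"twist": 0},{"fingers": 0,"delta_pos": [35,-26,0],"twist": 0},{"fingers": 0,"delta_pos": [35,-26,0],"twist": 0},{"fingers": 0,"delta_pos": [35,-26,0],"twist": 0},{"fingers": 0,"delta_pos": [35,-26,0],"twist": 0},{"fingers": 0,"delta_pos": [35,-26,0],"twist": 0},{"fingers": 0,"delta_pos": [35,-26,0],"twist": 0},{"fingers": 0,"delta_pos": [35,-26,0],"twist": 0},{"fingers": 0,"delta_pos": [35,-26,0],"twist": 0},{"fingers": 0,"delta_pos": [35,-26,0],"twist": 0}], "grip_force": 40}}

```text
clock: 1.3
position: [0.5219, -0.0808, 0.3994]
tcp_rot: [[0.9, 0.436, -0.005], [0.436, -0.9, 0.003], [-0.003, -0.005, -1.0]]
ft_force: [0.5, -0.6, 0.7]
gripper_width: 1.001
```

Emit:
{"name": "carry_out", "arguments": {"rows": [{"fingers": 0,"delta_pos": [35,-25,-3],"twist": 0},{"fingers": 0,"delta_pos": [35,-25,-2],"twist": 0},{"fingers": 0,"delta_pos": [30,-22,-2],"twist": 0},{"fingers": 0,"delta_pos": [0,0,0],"twist": 0}]}}

```text
clock: 1.7
position: [0.5833, 0.0375, 0.4053]
tcp_rot: [[0.897, 0.441, -0.006], [0.441, -0.897, 0.005], [-0.003, -0.007, -1.0]]
ft_force: [-0.9, 0.0, -0.3]
gripper_width: 0.998
```

Run:
```python
from station import ctrl
import cv2,numpy as np
i=ctrl.get_image("wrist"); s=ctrl.get_state()
cv2.imwrite("pics/w1.png",i["frame"]); np.savez("wrist.npz",K=i["camera_matrix"],R=i["R"],t=i["t"])
print(i["camera_matrix"],i["R"],-i["R"].T@i["t"]); print(s["position"],s["joint_pos"],s["ft_force"],s["moment"],s["qd"])
cv2.imwrite("pics/t1.png",ctrl.get_image("top")["frame"])
```

```text
[[325.1922621    0.         276.50695327]
 [  0.         325.1922621  214.14883853]
 [  0.           0.           1.        ]] [[ 0.44110882 -0.89743425 -0.0058969 ]
 [-0.8680777  -0.42832837  0.25095003]
 [-0.22773696 -0.1055773  -0.96798208]] [0.64487052 0.06700573 0.38669651]
[0.58236288 0.03609442 0.40485245] [-0.13016452  0.47252487  1.53691795  0.00337604  1.14046997  0.98288349] [-0.39879692  0.56669559 -0.08425401] [ 0.00336298 -0.01068219  0.0354921 ] [-0.05601778 -0.01349595  0.04048278 -0.02482371  0.00460201 -0.01428979]
```

View pics/w1.png

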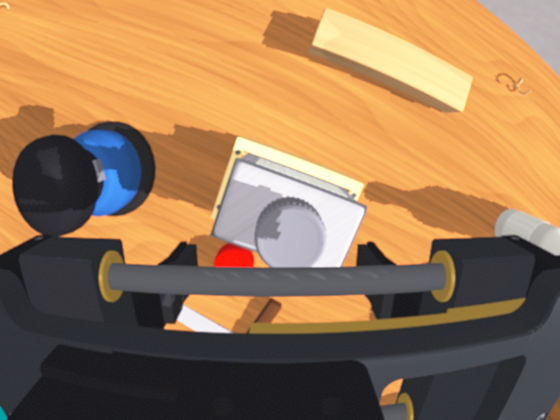

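Run:
```python
import cv2
a=cv2.imread("pics/w1.png")[150:290,190:390]
cv2.imwrite("pics/w1c.png",cv2.resize(a,None,fx=4,fy=4,interpolation=cv2.INTER_CUBIC))
```

```text
(no output)
```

View pics/w1c.png

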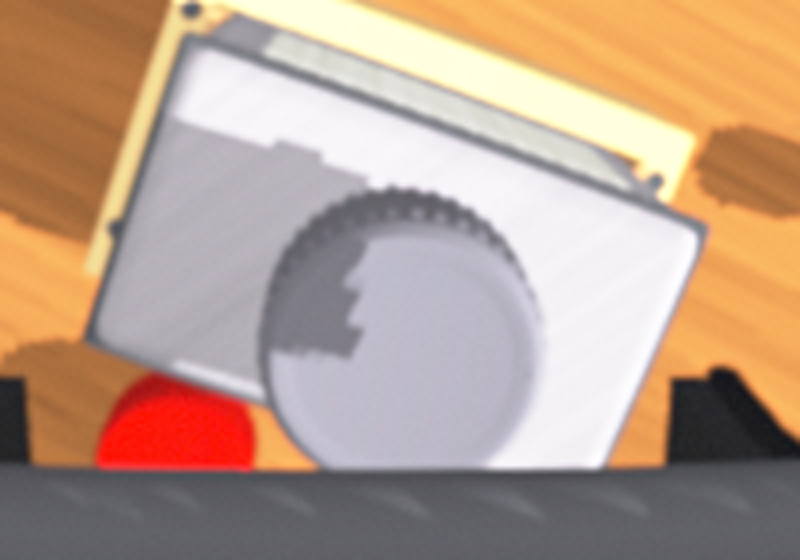

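```bash
cat >> h.py <<'E'
def wproj(X,n="wrist"):
    K,R,t=cam(n); p=(R@np.atleast_2d(X).T).T+t
    th=np.arctan2(np.hypot(p[:,0],p[:,1]),p[:,2]); ph=np.arctan2(p[:,1],p[:,0])
    return np.c_[K[0,2]+K[0,0]*th*np.cos(ph),K[1,2]+K[1,1]*th*np.sin(ph)]
E
python3 - <<'E'
from h import *
from scipy.optimize import least_squares
P=np.array([(264,345),(275,400),(300,450),(543,345),(533,405),(505,455),(420,218),(490,245)])/4+[190,150]
a=np.linspace(0,2*np.pi,361)
def circ(p): return wproj(np.c_[p[0]+p[2]*np.cos(a),p[1]+p[2]*np.sin(a),0*a+.186])
def f(p):
    c=circ(p); return [np.min(np.hypot(*(c-q).T)) for q in P]
r=least_squares(f,[.583,.029,.024]); print(r.x,np.round(r.fun,2))
img=cv2.imread("pics/w1.png")
big=cv2.resize(img[150:290,190:390],None,fx=4,fy=4)
c=((circ(r.x)-[190,150])*4).astype(int); cv2.polylines(big,[c],True,(0,255,0))
c=((circ([.583,.029,.024])-[190,150])*4).astype(int); cv2.polylines(big,[c],True,(0,0,255))
cv2.imwrite("pics/w1d.png",big)
# can top corners from wrist
K,R,t=cam("wrist")
def wray(u,v,z):
    d=np.array([u-K[0,2],v-K[1,2]])/K[0,0]; th=np.hypot(*d); v=np.r_[d/th*np.sin(th),np.cos(th)]
    w=R.T@v; c=-R.T@t; return c+w*(z-c[2])/w[2]
for p in [(185,38),(708,230),(88,340)]: print(wray(190+p[0]/4,150+p[1]/4,.142))
E
```

```text
[0.58644892 0.02883348 0.02325894] [0.27 1.01 0.67 0.87 0.56 1.29 0.63 0.3 ]
[0.61213726 0.08643701 0.142     ]
[ 0.62391931 -0.02159499  0.142     ]
[0.54883981 0.07915685 0.142     ]
```

View pics/w1d.png

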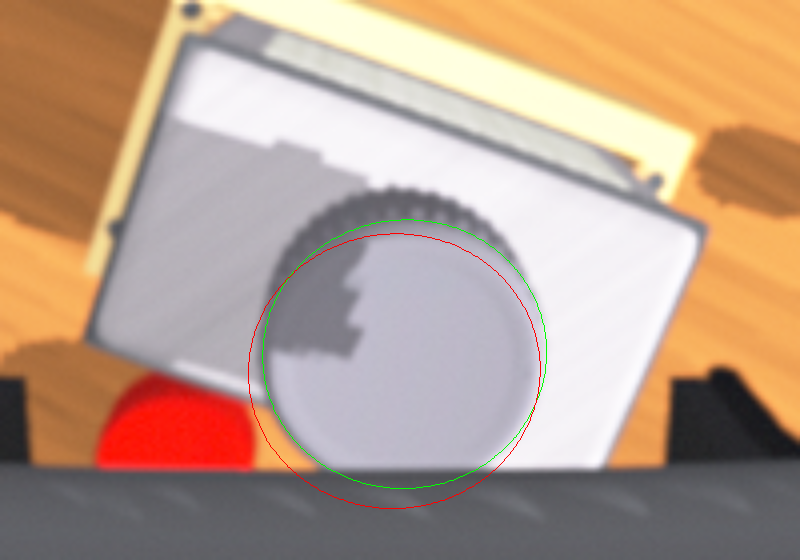

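Cap centre from the wrist is (0.5864, 0.0288), and the can's corner diagonal gives the same midpoint. The top view says x = 0.583. I'm using (0.5855, 0.029), going down to grasp height at TCP z of about 0.340, and will then correct by feel.

Emit:
{"name": "carry_out", "arguments": {"rows": [{"fingers": 0,"delta_pos": [0,7.5,0],"twist": 0},{"fingers": 0,"delta_pos": [0,0,10],"twist": 0},{"fingers": 0,"delta_pos": [0,0,0],"twist": 0}]}}

```text
clock: 2.1
position: [0.5837, 0.0243, 0.3931]
tcp_rot: [[0.9, 0.436, -0.012], [0.436, -0.9, 0.003], [-0.01, -0.008, -1.0]]
ft_force: [-0.7, -0.2, 0.5]
gripper_width: 0.997
```

```bash
cat > st.py <<'E'
from station import ctrl
import numpy as np
np.set_printoptions(suppress=True,precision=4)
s=ctrl.get_state()
for k in("clock","position","joint_pos","ft_force","moment","gripper_width"): print(k,np.round(s[k],4))
R=np.array(s["tcp_rot"]); print("z",R[:,2],"yaw",np.arctan2(R[1,0],R[0,0]))
g=np.array(s["position"])+R[:,2]*.164; print("grasp",g)
d=np.array([.5855,.029,.176])-g; print("to go tool mm",R.T@d*1000)
E
python3 st.py
```

```text
clock 2.1
position [0.5837 0.0243 0.3931]
joint_pos [-0.1498  0.488   1.5463  0.001   1.1198  0.9698]
ft_force [-0.6627 -0.2175  0.5204]
moment [0.0196 0.0727 0.0024]
gripper_width 0.9971
z [-0.0122  0.0028 -0.9999] yaw 0.45078303542050724
grasp [0.5817 0.0247 0.2291]
to go tool mm [ 5.8159 -1.7711 53.0813]
```

Emit:
{"name": "carry_out", "arguments": {"rows": [{"fingers": 0,"delta_pos": [0,0,0],"twist": 0},{"fingers": 0,"delta_pos": [0,0,0],"twist": 0}]}}

```text
clock: 2.3
position: [0.5832, 0.0223, 0.3925]
tcp_rot: [[0.901, 0.433, -0.014], [0.433, -0.902, 0.003], [-0.011, -0.009, -1.0]]
ft_force: [-0.4, 0.1, 0.9]
gripper_width: 1.002
```

```bash
python3 st.py
```

```text
clock 2.3
position [0.5832 0.0223 0.3925]
joint_pos [-0.1534  0.4884  1.5478  0.0009  1.1195  0.9696]
ft_force [-0.3844  0.1115  0.8531]
moment [-0.0034 -0.0307 -0.0317]
gripper_width 1.0017
z [-0.0138  0.003  -0.9999] yaw 0.44752928607135445
grasp [0.581  0.0228 0.2285]
to go tool mm [ 7.3881 -3.2037 52.4279]
```

Emit:
{"name": "carry_out", "arguments": {"rows": [{"fingers": 0,"delta_pos": [3,-1,10],"twist": 0},{"fingers": 0,"delta_pos": [2,-1,10],"twist": 0},{"fingers": 0,"delta_pos": [0,0,0],"twist": 0}]}}

```text
clock: 2.6
position: [0.5867, 0.0259, 0.3711]
tcp_rot: [[0.902, 0.431, -0.013], [0.432, -0.902, 0.003], [-0.011, -0.008, -1.0]]
ft_force: [-0.8, 0.7, -0.7]
gripper_width: 0.998
```

```bash
python3 st.py
```

```text
clock 2.6
position [0.5867 0.0259 0.3711]
joint_pos [-0.1462  0.5192  1.5601  0.0011  1.0757  0.9779]
ft_force [-0.7899  0.7267 -0.7088]
moment [-0.006  -0.0455 -0.0199]
gripper_width 0.9983
z [-0.0132  0.0029 -0.9999] yaw 0.44625194823593933
grasp [0.5846 0.0264 0.2071]
to go tool mm [ 2.2944 -1.6515 31.0665]
```

Emit:
{"name": "carry_out", "arguments": {"rows": [{"fingers": 0,"delta_pos": [1.5,-1,9],"twist": 0},{"fingers": 0,"delta_pos": [0.5,-0.5,9],"twist": 0},{"fingers": 0,"delta_pos": [0,0,8],"twist": 0},{"fingers": 0,"delta_pos": [0,0,2],"twist": 0},{"fingers": 0,"delta_pos": [0,0,0],"twist": 0}]}}

```text
clock: 3.1
position: [0.5875, 0.0292, 0.3394]
tcp_rot: [[0.902, 0.433, -0.015], [0.433, -0.902, 0.003], [-0.012, -0.01, -1.0]]
ft_force: [-0.5, -0.8, 0.9]
gripper_width: 1.002
```

```bash
python3 st.py
python3 - <<'E'
from station import ctrl
import cv2,numpy as np
i=ctrl.get_image("wrist")
cv2.imwrite("pics/w2.png",i["frame"])
j=ctrl.get_image("scene")["frame"][120:260,220:400]
cv2.imwrite("pics/s2.png",cv2.resize(j,None,fx=4,fy=4,interpolation=cv2.INTER_CUBIC))
E
```

```text
clock 3.1
position [0.5875 0.0292 0.3394]
joint_pos [-0.1405  0.5619  1.5853  0.0013  1.0099  0.9823]
ft_force [-0.4758 -0.7594  0.8931]
moment [ 0.0212 -0.0251 -0.0147]
gripper_width 1.0016
z [-0.0153  0.0033 -0.9999] yaw 0.44740985195139743
grasp [0.585  0.0297 0.1754]
to go tool mm [ 0.1795  0.8677 -0.6197]
```

View pics/w2.png

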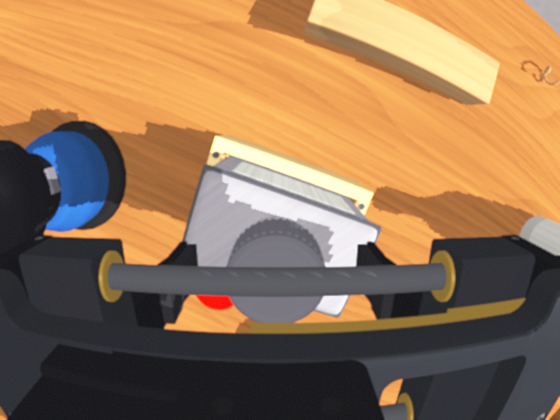

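View pics/s2.png

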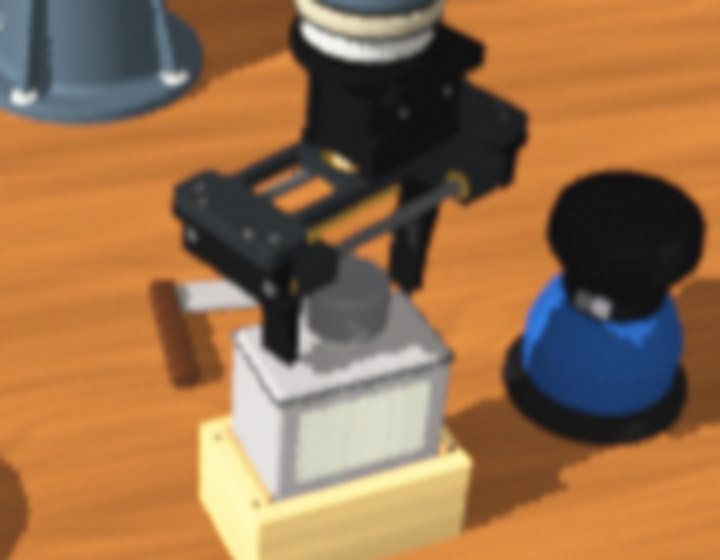

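Run:
```python
from h import *
from station import ctrl
i=ctrl.get_image("wrist"); np.savez("wrist2.npz",K=i["camera_matrix"],R=i["R"],t=i["t"])
big=cv2.resize(i["frame"][200:340,180:380],None,fx=4,fy=4,interpolation=cv2.INTER_CUBIC)
a=np.linspace(0,2*np.pi,361)
for x,c in((.583,(0,0,255)),(.586,(0,255,0)),(.589,(255,0,0))):
    q=wproj(np.c_[x+.024*np.cos(a),.029+.024*np.sin(a),0*a+.186],"wrist2")
    cv2.polylines(big,[((q-[180,200])*4).astype(int)],True,c)
cv2.imwrite("pics/w3.png",big)
```

```text
(no output)
```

View pics/w3.png

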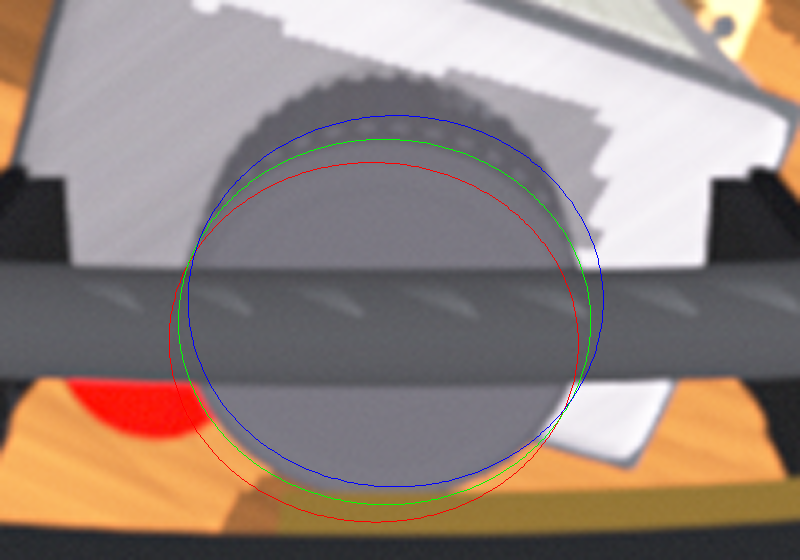

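Cap outline matches a circle at about (0.586, 0.029) within 1–2 mm, and the cap lies midway between the fingers. I'm closing lightly first to feel the centring.

Emit:
{"name": "carry_out", "arguments": {"rows": [{"fingers": 60,"delta_pos": [1,0,0],"twist": 0},{"fingers": 90,"delta_pos": [0,0,0],"twist": 0},{"fingers": 140,"delta_pos": [0,0,0],"twist": 0},{"fingers": 180,"delta_pos": [0,0,0],"twist": 0},{"fingers": 180,"delta_pos": [0,0,0],"twist": 0}], "grip_force": 6}}

```text
clock: 3.75
position: [0.5891, 0.0294, 0.3417]
tcp_rot: [[0.902, 0.432, -0.011], [0.432, -0.902, 0.003], [-0.008, -0.007, -1.0]]
ft_force: [0.0, 0.0, 0.3]
gripper_width: 0.633
```

```bash
python3 st.py
```

```text
clock 3.75
position [0.5891 0.0294 0.3417]
joint_pos [-0.1397  0.56    1.5807  0.0014  1.0117  0.9833]
ft_force [0.0119 0.0171 0.25  ]
moment [-0.0028  0.0498  0.0092]
gripper_width 0.6333
z [-0.0105  0.0026 -0.9999] yaw 0.44707940622427295
grasp [0.5874 0.0298 0.1777]
to go tool mm [-2.0117 -0.0513  1.7307]
```

Emit:
{"name": "carry_out", "arguments": {"rows": [{"fingers": 255,"delta_pos": [-0.5,0,1],"twist": 0},{"fingers": 255,"delta_pos": [0,0,0],"twist": 0},{"fingers": 255,"delta_pos": [0,0,0],"twist": 0}]}}

```text
clock: 4.05
position: [0.5886, 0.0294, 0.3412]
tcp_rot: [[0.902, 0.432, -0.01], [0.432, -0.902, 0.003], [-0.007, -0.007, -1.0]]
ft_force: [0.8, 0.0, 0.5]
gripper_width: 0.552
```

```bash
python3 st.py
```

```text
clock 4.05
position [0.5886 0.0294 0.3412]
joint_pos [-0.14    0.56    1.5825  0.0022  1.0092  0.9828]
ft_force [0.836  0.016  0.5345]
moment [0.0493 0.0155 0.0424]
gripper_width 0.5523
z [-0.0098  0.0032 -0.9999] yaw 0.44689113648165124
grasp [0.587  0.0299 0.1772]
to go tool mm [-1.7362  0.1835  1.2231]
```

Width × 87 gives 48 mm, so the jaws are on the shell, with hardly any side force. I'm turning the unpressed shell as a centring test.

Emit:
{"name": "carry_out", "arguments": {"rows": [{"fingers": 255,"delta_pos": [-0.5,0,0.5],"twist": 0.12},{"fingers": 255,"delta_pos": [0,0,0],"twist": 0.12},{"fingers": 255,"delta_pos": [0,0,0],"twist": 0.12},{"fingers": 255,"delta_pos": [0,0,0],"twist": 0.12},{"fingers": 255,"delta_pos": [0,0,0],"twist": 0.12},{"fingers": 255,"delta_pos": [0,0,0],"twist": 0}]}}

```text
clock: 4.65
position: [0.5885, 0.0287, 0.3412]
tcp_rot: [[0.984, -0.175, -0.008], [-0.175, -0.985, 0.002], [-0.009, -0.0, -1.0]]
ft_force: [-0.6, -0.8, 1.4]
gripper_width: 0.555
```

```bash
python3 st.py
```

```text
clock 4.65
position [0.5885 0.0287 0.3412]
joint_pos [-0.1409  0.5596  1.5834  0.0008  1.0072  1.6057]
ft_force [-0.6465 -0.8341  1.3732]
moment [0.1472 0.0444 0.0203]
gripper_width 0.5548
z [-0.0084  0.0019 -1.    ] yaw -0.17627247354639253
grasp [0.5871 0.029  0.1772]
to go tool mm [-1.5485  0.3056  1.263 ]
```

Emit:
{"name": "carry_out", "arguments": {"rows": [{"fingers": 255,"delta_pos": [0,0,0],"twist": 0},{"fingers": 255,"delta_pos": [0,0,0],"twist": 0},{"fingers": 255,"delta_pos": [0,0,0],"twist": 0}], "grip_force": 40}}

```text
clock: 4.95
position: [0.5885, 0.0287, 0.3412]
tcp_rot: [[0.985, -0.17, -0.008], [-0.17, -0.985, 0.002], [-0.009, -0.0, -1.0]]
ft_force: [0.0, 0.9, 1.3]
gripper_width: 0.549
```

```bash
python3 st.py
```

```text
clock 4.95
position [0.5885 0.0287 0.3412]
joint_pos [-0.1409  0.5596  1.5834  0.0009  1.0072  1.6   ]
ft_force [0.0178 0.8667 1.3256]
moment [0.1148 0.0493 0.0562]
gripper_width 0.5487
z [-0.0084  0.0019 -1.    ] yaw -0.17061517220492942
grasp [0.5871 0.029  0.1772]
to go tool mm [-1.5632  0.3052  1.2617]
```

Emit:
{"name": "carry_out", "arguments": {"rows": [{"fingers": 255,"delta_pos": [0,0,0.7],"twist": 0},{"fingers": 255,"delta_pos": [0,0,0.7],"twist": 0}]}}

```text
clock: 5.15
position: [0.5884, 0.0288, 0.3404]
tcp_rot: [[0.986, -0.169, -0.008], [-0.168, -0.986, 0.002], [-0.008, -0.0, -1.0]]
ft_force: [-1.4, 0.7, 5.1]
gripper_width: 0.548
```

```bash
python3 st.py
```

```text
clock 5.15
position [0.5884 0.0288 0.3404]
joint_pos [-0.1409  0.5607  1.5842  0.0008  1.005   1.5988]
ft_force [-1.4495  0.7351  5.062 ]
moment [ 0.1002  0.2184 -0.0092]
gripper_width 0.5482
z [-0.0082  0.0019 -1.    ] yaw -0.16931075424024905
grasp [0.5871 0.0291 0.1764]
to go tool mm [-1.5708  0.3386  0.3972]
```

Emit:
{"name": "carry_out", "arguments": {"rows": [{"fingers": 255,"delta_pos": [0,0,0.8],"twist": 0},{"fingers": 255,"delta_pos": [0,0,0.8],"twist": 0}]}}

```text
clock: 5.35
position: [0.5884, 0.0288, 0.3402]
tcp_rot: [[0.986, -0.168, -0.008], [-0.168, -0.986, 0.002], [-0.008, -0.0, -1.0]]
ft_force: [-2.2, 0.6, 7.7]
gripper_width: 0.545
```

Emit:
{"name": "carry_out", "arguments": {"rows": [{"fingers": 255,"delta_pos": [0,0,0.8],"twist": 0}]}}

```text
clock: 5.45
position: [0.5883, 0.0288, 0.3402]
tcp_rot: [[0.986, -0.168, -0.007], [-0.168, -0.986, 0.002], [-0.008, -0.0, -1.0]]
ft_force: [-0.8, -0.4, 6.8]
gripper_width: 0.543
```

Emit:
{"name": "carry_out", "arguments": {"rows": [{"fingers": 255,"delta_pos": [0,0,1.3],"twist": 0},{"fingers": 255,"delta_pos": [0,0,1.4],"twist": 0}]}}

```text
clock: 5.65
position: [0.5882, 0.0288, 0.34]
tcp_rot: [[0.986, -0.167, -0.006], [-0.167, -0.986, 0.001], [-0.007, -0.0, -1.0]]
ft_force: [-3.4, 0.7, 10.9]
gripper_width: 0.549
```

```bash
python3 st.py
```

```text
clock 5.65
position [0.5882 0.0288 0.34  ]
joint_pos [-0.1408  0.5607  1.5857  0.0005  1.0018  1.5974]
ft_force [-3.4231  0.6577 10.8572]
moment [ 0.1718  0.632  -0.021 ]
gripper_width 0.5489
z [-0.0065  0.0014 -1.    ] yaw -0.16764992058187414
grasp [0.5871 0.029  0.176 ]
to go tool mm [-1.5975  0.3149 -0.0299]
```

It stops hard at about 1 mm with 11 N, so the lugs are standing on the teeth. I'll turn counter-clockwise under pressure to drop them in.

Emit:
{"name": "carry_out", "arguments": {"rows": [{"fingers": 255,"delta_pos": [-0.2,0,1.4],"twist": -0.08},{"fingers": 255,"delta_pos": [-0.2,0,1.4],"twist": -0.08}]}}

```text
clock: 5.85
position: [0.588, 0.0291, 0.3404]
tcp_rot: [[1.0, -0.003, -0.004], [-0.003, -1.0, 0.002], [-0.004, -0.002, -1.0]]
ft_force: [-2.1, 1.0, 9.0]
gripper_width: 0.542
```

```bash
python3 st.py
```

```text
clock 5.85
position [0.588  0.0291 0.3404]
joint_pos [-0.1405  0.5595  1.5868  0.0016  0.9991  1.432 ]
ft_force [-2.0653  0.9943  8.9735]
moment [ 0.2702  0.4677 -0.0213]
gripper_width 0.5421
z [-0.0036  0.0018 -1.    ] yaw -0.0025035096995825036
grasp [0.5874 0.0294 0.1764]
to go tool mm [-1.929   0.4193  0.3774]
```

Emit:
{"name": "carry_out", "arguments": {"rows": [{"fingers": 255,"delta_pos": [-0.2,0,1.7],"twist": -0.07},{"fingers": 255,"delta_pos": [-0.2,0,1.7],"twist": -0.07},{"fingers": 255,"delta_pos": [-0.2,0,1.7],"twist": -0.07}]}}

```text
clock: 6.15
position: [0.5876, 0.0296, 0.3404]
tcp_rot: [[0.977, 0.215, 0.001], [0.215, -0.977, 0.003], [0.001, -0.003, -1.0]]
ft_force: [-2.3, 0.9, 9.8]
gripper_width: 0.547
```

```bash
python3 st.py
```

```text
clock 6.15
position [0.5876 0.0296 0.3404]
joint_pos [-0.14    0.5584  1.589   0.0035  0.9938  1.2123]
ft_force [-2.2739  0.9204  9.773 ]
moment [ 0.2589  0.52   -0.0938]
gripper_width 0.5474
z [ 0.0008  0.0028 -1.    ] yaw 0.2165638347325181
grasp [0.5878 0.0301 0.1764]
to go tool mm [-2.456   0.5855  0.3987]
```

Emit:
{"name": "carry_out", "arguments": {"rows": [{"fingers": 255,"delta_pos": [-0.4,0,1.8],"twist": -0.07},{"fingers": 255,"delta_pos": [-0.4,0,1.8],"twist": -0.07}]}}

```text
clock: 6.35
position: [0.5871, 0.0298, 0.3404]
tcp_rot: [[0.935, 0.355, 0.004], [0.355, -0.935, 0.003], [0.005, -0.002, -1.0]]
ft_force: [-2.4, 1.3, 11.1]
gripper_width: 0.543
```

```bash
python3 st.py
```

```text
clock 6.35
position [0.5871 0.0298 0.3404]
joint_pos [-0.1401  0.5573  1.5914  0.0045  0.9896  1.0656]
ft_force [-2.3965  1.2987 11.1499]
moment [ 0.2839  0.566  -0.045 ]
gripper_width 0.5429
z [ 0.0037  0.0033 -1.    ] yaw 0.3626130796730309
grasp [0.5877 0.0303 0.1764]
to go tool mm [-2.5111  0.4577  0.4   ]
```

Emit:
{"name": "carry_out", "arguments": {"rows": [{"fingers": 255,"delta_pos": [-0.5,0,1.7],"twist": -0.07},{"fingers": 255,"delta_pos": [-0.5,0,1.7],"twist": -0.07}]}}

```text
clock: 6.55
position: [0.5864, 0.0298, 0.3404]
tcp_rot: [[0.873, 0.487, 0.007], [0.487, -0.873, 0.004], [0.008, -0.0, -1.0]]
ft_force: [-1.4, 1.2, 11.2]
gripper_width: 0.545
```

Emit:
{"name": "carry_out", "arguments": {"rows": [{"fingers": 255,"delta_pos": [-0.4,0,1.7],"twist": -0.07},{"fingers": 255,"delta_pos": [-0.4,0,1.7],"twist": -0.07}]}}

```text
clock: 6.75
position: [0.5858, 0.03, 0.3402]
tcp_rot: [[0.793, 0.609, 0.009], [0.609, -0.793, 0.005], [0.01, 0.002, -1.0]]
ft_force: [-1.8, 1.3, 9.5]
gripper_width: 0.547
```

```bash
python3 st.py
```

```text
clock 6.75
position [0.5858 0.03   0.3402]
joint_pos [-0.1406  0.5553  1.5967  0.0074  0.9809  0.7713]
ft_force [-1.7877  1.3429  9.4523]
moment [ 0.2219  0.4443 -0.0256]
gripper_width 0.5467
z [ 0.0094  0.0049 -0.9999] yaw 0.654749047196994
grasp [0.5873 0.0308 0.1762]
to go tool mm [-2.5113  0.2825  0.1442]
```

Emit:
{"name": "carry_out", "arguments": {"rows": [{"fingers": 255,"delta_pos": [-0.2,0,1.8],"twist": -0.07},{"fingers": 255,"delta_pos": [-0.2,0,1.8],"twist": -0.07}]}}

```text
clock: 6.95
position: [0.5854, 0.0301, 0.3385]
tcp_rot: [[0.695, 0.718, 0.011], [0.718, -0.696, 0.005], [0.011, 0.004, -1.0]]
ft_force: [-1.3, 1.1, 6.8]
gripper_width: 0.547
```

```bash
python3 st.py
```

```text
clock 6.95
position [0.5854 0.0301 0.3385]
joint_pos [-0.1406  0.557   1.5996  0.0079  0.975   0.6242]
ft_force [-1.2521  1.1193  6.7966]
moment [ 0.1146  0.3794 -0.0169]
gripper_width 0.5473
z [ 0.0109  0.0051 -0.9999] yaw 0.8016236346974489
grasp [0.5872 0.0309 0.1745]
to go tool mm [-2.4998  0.1228 -1.5624]
```

The lugs dropped in: z falls from 0.3402 to 0.3385 at about 55° of turn. I'm pressing to full travel.

Emit:
{"name": "carry_out", "arguments": {"rows": [{"fingers": 255,"delta_pos": [0,0,1.6],"twist": 0},{"fingers": 255,"delta_pos": [0,0,1.6],"twist": 0},{"fingers": 255,"delta_pos": [0,0,1.6],"twist": 0}]}}

```text
clock: 7.25
position: [0.5853, 0.0302, 0.3376]
tcp_rot: [[0.693, 0.721, 0.012], [0.721, -0.693, 0.004], [0.011, 0.006, -1.0]]
ft_force: [-2.5, 0.1, 11.2]
gripper_width: 0.544
```

```bash
python3 st.py
```

```text
clock 7.25
position [0.5853 0.0302 0.3376]
joint_pos [-0.1402  0.5579  1.6009  0.0071  0.9716  0.6218]
ft_force [-2.5272  0.1375 11.155 ]
moment [0.0502 0.6955 0.0334]
gripper_width 0.5439
z [ 0.0119  0.0043 -0.9999] yaw 0.8047761256109052
grasp [0.5872 0.0309 0.1736]
to go tool mm [-2.5494  0.1268 -2.4273]
```

Full travel (3.6 mm) at 11 N. Now turning in small steps while watching the z moment.

Emit:
{"name": "carry_out", "arguments": {"rows": [{"fingers": 255,"delta_pos": [-0.2,0.1,1.7],"twist": -0.06},{"fingers": 255,"delta_pos": [-0.2,0.1,1.7],"twist": -0.06},{"fingers": 255,"delta_pos": [-0.2,0.1,1.7],"twist": -0.06}]}}

```text
clock: 7.55
position: [0.5848, 0.0303, 0.3376]
tcp_rot: [[0.547, 0.837, 0.013], [0.837, -0.547, 0.005], [0.011, 0.009, -1.0]]
ft_force: [-3.0, 1.3, 11.0]
gripper_width: 0.547
```

```bash
python3 st.py
```

```text
clock 7.55
position [0.5848 0.0303 0.3376]
joint_pos [-0.1404  0.557   1.6026  0.0082  0.9693  0.4333]
ft_force [-2.9785  1.2923 10.9935]
moment [ 0.2025  0.6581 -0.0198]
gripper_width 0.5469
z [ 0.0134  0.0049 -0.9999] yaw 0.992562204811146
grasp [0.587  0.0311 0.1737]
to go tool mm [-2.5162 -0.0649 -2.3757]
```

Emit:
{"name": "carry_out", "arguments": {"rows": [{"fingers": 255,"delta_pos": [-0.2,-0.2,1.7],"twist": -0.06},{"fingers": 255,"delta_pos": [-0.2,-0.2,1.7],"twist": -0.06}]}}

```text
clock: 7.75
position: [0.5842, 0.0305, 0.3377]
tcp_rot: [[0.437, 0.899, 0.015], [0.899, -0.437, 0.005], [0.011, 0.012, -1.0]]
ft_force: [-3.7, 1.3, 11.3]
gripper_width: 0.546
```

```bash
python3 st.py
```

```text
clock 7.75
position [0.5842 0.0305 0.3377]
joint_pos [-0.1402  0.5561  1.6046  0.0084  0.9663  0.3072]
ft_force [-3.7472  1.2791 11.2941]
moment [ 0.1987  0.5943 -0.0465]
gripper_width 0.5462
z [ 0.0155  0.0048 -0.9999] yaw 1.1186590672598369
grasp [0.5868 0.0313 0.1737]
to go tool mm [-2.5713 -0.1012 -2.355 ]
```

Emit:
{"name": "carry_out", "arguments": {"rows": [{"fingers": 255,"delta_pos": [-0.2,-0.2,1.7],"twist": -0.06},{"fingers": 255,"delta_pos": [-0.2,-0.2,1.7],"twist": -0.06}]}}

```text
clock: 7.95
position: [0.5836, 0.0309, 0.3377]
tcp_rot: [[0.321, 0.947, 0.017], [0.947, -0.321, 0.006], [0.011, 0.014, -1.0]]
ft_force: [-2.9, 0.8, 11.4]
gripper_width: 0.545
```

```bash
python3 st.py
```

```text
clock 7.95
position [0.5836 0.0309 0.3377]
joint_pos [-0.1399  0.555   1.6068  0.01    0.9636  0.1815]
ft_force [-2.9044  0.7705 11.3637]
moment [ 0.2043  0.6002 -0.0508]
gripper_width 0.5455
z [ 0.0172  0.0059 -0.9998] yaw 1.2437833307991997
grasp [0.5864 0.0319 0.1737]
to go tool mm [-3.0183  0.1291 -2.309 ]
```

Emit:
{"name": "carry_out", "arguments": {"rows": [{"fingers": 255,"delta_pos": [-0.1,-0.3,1.7],"twist": -0.06},{"fingers": 255,"delta_pos": [-0.1,-0.3,1.7],"twist": -0.06}]}}

```text
clock: 8.15
position: [0.5828, 0.0314, 0.3377]
tcp_rot: [[0.2, 0.98, 0.019], [0.98, -0.2, 0.006], [0.01, 0.017, -1.0]]
ft_force: [-3.2, 0.9, 11.6]
gripper_width: 0.544
```

```bash
python3 st.py
```

```text
clock 8.15
position [0.5828 0.0314 0.3377]
joint_pos [-0.1394  0.5539  1.6092  0.0109  0.9607  0.0561]
ft_force [-3.1659  0.9189 11.6235]
moment [ 0.0823  0.5864 -0.0803]
gripper_width 0.5441
z [ 0.0189  0.0064 -0.9998] yaw 1.3691531727504673
grasp [0.5859 0.0325 0.1737]
to go tool mm [-3.474   0.3348 -2.3027]
```

Emit:
{"name": "carry_out", "arguments": {"rows": [{"fingers": 255,"delta_pos": [-0.1,-0.3,1.7],"twist": -0.06},{"fingers": 255,"delta_pos": [-0.1,-0.3,1.7],"twist": -0.06}]}}

```text
clock: 8.35
position: [0.582, 0.0317, 0.3377]
tcp_rot: [[0.076, 0.997, 0.021], [0.997, -0.076, 0.006], [0.008, 0.02, -1.0]]
ft_force: [-3.1, 0.7, 11.1]
gripper_width: 0.544
```

```bash
python3 st.py
```

```text
clock 8.35
position [0.582  0.0317 0.3377]
joint_pos [-0.1391  0.5528  1.6117  0.0111  0.9577 -0.0693]
ft_force [-3.087   0.6776 11.0744]
moment [ 0.0419  0.5703 -0.0377]
gripper_width 0.5444
z [ 0.0206  0.0063 -0.9998] yaw 1.4947124377863181
grasp [0.5854 0.0328 0.1737]
to go tool mm [-3.718   0.4372 -2.2867]
```

Emit:
{"name": "carry_out", "arguments": {"rows": [{"fingers": 255,"delta_pos": [-0.6,-0.1,1.7],"twist": -0.06},{"fingers": 255,"delta_pos": [-0.6,-0.1,1.7],"twist": -0.06}]}}

```text
clock: 8.55
position: [0.5816, 0.0313, 0.3377]
tcp_rot: [[-0.049, 0.999, 0.022], [0.999, 0.049, 0.008], [0.007, 0.023, -1.0]]
ft_force: [-3.4, 2.1, 11.5]
gripper_width: 0.547
```

```bash
python3 st.py
```

```text
clock 8.55
position [0.5816 0.0313 0.3377]
joint_pos [-0.1403  0.552   1.6134  0.0132  0.9554 -0.1966]
ft_force [-3.3933  2.0528 11.4638]
moment [ 0.2492  0.5581 -0.1263]
gripper_width 0.5469
z [ 0.0222  0.0077 -0.9997] yaw 1.6196752123468394
grasp [0.5852 0.0326 0.1738]
to go tool mm [-3.5641  0.1641 -2.2464]
```

Emit:
{"name": "carry_out", "arguments": {"rows": [{"fingers": 255,"delta_pos": [-0.5,-0.1,1.7],"twist": -0.05},{"fingers": 255,"delta_pos": [-0.5,-0.1,1.7],"twist": -0.05}]}}

```text
clock: 8.75
position: [0.5809, 0.0309, 0.3376]
tcp_rot: [[-0.152, 0.988, 0.022], [0.988, 0.152, 0.009], [0.005, 0.023, -1.0]]
ft_force: [-4.5, 1.6, 12.0]
gripper_width: 0.548
```

```bash
python3 st.py
```

```text
clock 8.75
position [0.5809 0.0309 0.3376]
joint_pos [-0.1413  0.5513  1.6152  0.0144  0.9545 -0.3023]
ft_force [-4.4672  1.645  11.9718]
moment [-0.0267  0.6696 -0.3827]
gripper_width 0.5478
z [ 0.0221  0.0087 -0.9997] yaw 1.7237193436392946
grasp [0.5845 0.0324 0.1737]
to go tool mm [-3.4623  0.4992 -2.3181]
```

Moment is -0.38 N m after about 53° of pressed turn, so the stop is reached. I'll ease back, let the press up and test-lift.

Emit:
{"name": "carry_out", "arguments": {"rows": [{"fingers": 255,"delta_pos": [0,0,0.5],"twist": 0.03},{"fingers": 255,"delta_pos": [0,0,-0.3],"twist": 0.02},{"fingers": 255,"delta_pos": [0,0,-1],"twist": 0},{"fingers": 255,"delta_pos": [0,0,-1],"twist": 0}]}}

```text
clock: 9.15
position: [0.5807, 0.0308, 0.3414]
tcp_rot: [[-0.103, 0.994, 0.024], [0.995, 0.103, 0.008], [0.005, 0.024, -1.0]]
ft_force: [-1.0, -0.4, 1.5]
gripper_width: 0.548
```

```bash
python3 st.py
```

```text
clock 9.15
position [0.5807 0.0308 0.3414]
joint_pos [-0.1414  0.5456  1.6131  0.0133  0.9605 -0.2517]
ft_force [-0.9637 -0.3918  1.4513]
moment [-0.071   0.0476 -0.0123]
gripper_width 0.5477
z [ 0.0237  0.0076 -0.9997] yaw 1.6736418317776613
grasp [0.5846 0.0321 0.1775]
to go tool mm [-3.1374  0.5766  1.4554]
```

Emit:
{"name": "carry_out", "arguments": {"rows": [{"fingers": 255,"delta_pos": [0,0,-1.5],"twist": 0},{"fingers": 255,"delta_pos": [0,0,-1.5],"twist": 0}]}}

```text
clock: 9.35
position: [0.5805, 0.0308, 0.3433]
tcp_rot: [[-0.103, 0.994, 0.022], [0.995, 0.103, 0.008], [0.006, 0.023, -1.0]]
ft_force: [0.3, -0.3, -1.7]
gripper_width: 0.542
```

```bash
python3 st.py
```

```text
clock 9.35
position [0.5805 0.0308 0.3433]
joint_pos [-0.1415  0.543   1.6116  0.0133  0.966  -0.2523]
ft_force [ 0.3362 -0.2831 -1.7396]
moment [-0.0557 -0.0958 -0.0628]
gripper_width 0.5422
z [ 0.0224  0.0079 -0.9997] yaw 1.6741263754724416
grasp [0.5842 0.0321 0.1794]
to go tool mm [-3.2106  0.9227  3.3565]
```

Emit:
{"name": "carry_out", "arguments": {"rows": [{"fingers": 255,"delta_pos": [0,0,-1.5],"twist": 0},{"fingers": 255,"delta_pos": [0,0,-1.5],"twist": 0}]}}

```text
clock: 9.55
position: [0.5803, 0.0307, 0.3454]
tcp_rot: [[-0.103, 0.994, 0.021], [0.995, 0.103, 0.008], [0.006, 0.022, -1.0]]
ft_force: [0.4, 0.2, -0.6]
gripper_width: 0.543
```

```bash
python3 st.py
```

```text
clock 9.55
position [0.5803 0.0307 0.3454]
joint_pos [-0.1417  0.5402  1.6097  0.0134  0.9723 -0.2524]
ft_force [ 0.4193  0.228  -0.5548]
moment [-0.022  -0.161  -0.0044]
gripper_width 0.5433
z [ 0.0208  0.0082 -0.9997] yaw 1.6742153483440803
grasp [0.5838 0.0321 0.1814]
to go tool mm [-3.2756  1.3002  5.4405]
```

Only the cap's weight is left, so it's free. Lifting it clear.

Emit:
{"name": "carry_out", "arguments": {"rows": [{"fingers": 255,"delta_pos": [0,0.1,-4],"twist": 0},{"fingers": 255,"delta_pos": [0,0.1,-5],"twist": 0},{"fingers": 255,"delta_pos": [0,0.1,-6],"twist": 0},{"fingers": 255,"delta_pos": [0,0.1,-8],"twist": 0},{"fingers": 255,"delta_pos": [0,0.1,-10],"twist": 0},{"fingers": 255,"delta_pos": [0,0.1,-10],"twist": 0},{"fingers": 255,"delta_pos": [0,0,-8],"twist": 0},{"fingers": 255,"delta_pos": [0,0,0],"twist": 0}]}}

```text
clock: 10.35
position: [0.5801, 0.0304, 0.402]
tcp_rot: [[-0.103, 0.994, 0.023], [0.995, 0.103, 0.008], [0.006, 0.024, -1.0]]
ft_force: [0.3, 0.2, -1.0]
gripper_width: 0.545
```

```bash
python3 st.py
python3 - <<'E'
from station import ctrl
import cv2,numpy as np
i=ctrl.get_image("wrist"); a=i["frame"]
b=ctrl.get_image("scene")["frame"][60:270,200:420]
cv2.imwrite("pics/l1.png",np.hstack([cv2.resize(a,(420,315)),cv2.resize(b,(330,315),interpolation=cv2.INTER_CUBIC)]))
E
```

```text
clock 10.35
position [0.5801 0.0304 0.402 ]
joint_pos [-0.1423  0.4673  1.5562  0.0125  1.0965 -0.2515]
ft_force [ 0.3328  0.2109 -0.9764]
moment [-0.033  -0.0257  0.0216]
gripper_width 0.5453
z [ 0.023   0.008  -0.9997] yaw 1.6744705477753326
grasp [0.5838 0.0317 0.238 ]
to go tool mm [-3.2358 -0.0826 62.0464]
```

View pics/l1.png

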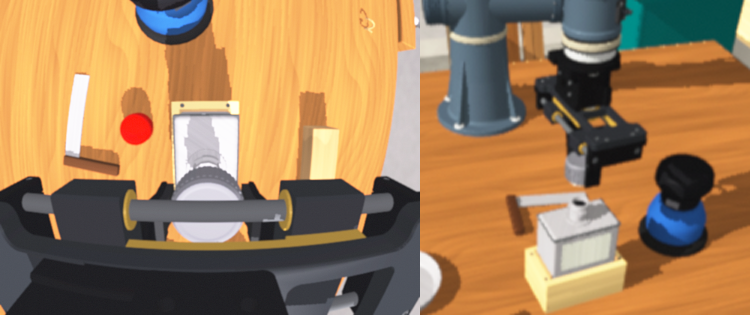

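Emit:
{"name": "carry_out", "arguments": {"rows": [{"fingers": 255,"delta_pos": [-15,-5,-1],"twist": 0},{"fingers": 255,"delta_pos": [-30,-9,0],"twist": 0},{"fingers": 255,"delta_pos": [-30,-9,0],"twist": 0},{"fingers": 255,"delta_pos": [-30,-10,0],"twist": 0},{"fingers": 255,"delta_pos": [-30,-10,0],"twist": 0},{"fingers": 255,"delta_pos": [-30,-10,0],"twist": 0},{"fingers": 255,"delta_pos": [-30,-10,0],"twist": 0},{"fingers": 255,"delta_pos": [-30,-10,0],"twist": 0},{"fingers": 255,"delta_pos": [-20,-6,0],"twist": 0},{"fingers": 255,"delta_pos": [-10,-3,0],"twist": 0},{"fingers": 255,"delta_pos": [0,0,0],"twist": 0}]}}

```text
clock: 11.55
position: [0.517, -0.2496, 0.3926]
tcp_rot: [[-0.103, 0.995, 0.008], [0.995, 0.103, 0.009], [0.009, 0.009, -1.0]]
ft_force: [-0.1, 1.2, 0.1]
gripper_width: 0.543
```

```bash
sed -i 's/\[.5855,.029,.176\]/[.525,-.254,.030]/' st.py; python3 st.py
python3 - <<'E'
from station import ctrl
from h import *
i=ctrl.get_image("wrist"); a=i["frame"]; np.savez("wrist3.npz",K=i["camera_matrix"],R=i["R"],t=i["t"])
an=np.linspace(0,2*np.pi,361)
for c,col in(((.522,-.254),(0,0,255)),((.532,-.254),(255,0,0))):
    q=wproj(np.c_[c[0]+.076*np.cos(an),c[1]+.076*np.sin(an),0*an+.024],"wrist3").astype(int); cv2.polylines(a,[q],True,col)
cv2.imwrite("pics/d1.png",a)
print("glue base",ray("scene",172,314,0))
E
```

```text
clock 11.55
position [ 0.517  -0.2496  0.3926]
joint_pos [-0.647   0.473   1.5769  0.014   1.0909 -0.7568]
ft_force [-0.0698  1.1541  0.0791]
moment [-0.0033 -0.1625  0.0069]
gripper_width 0.5428
z [ 0.0082  0.0094 -0.9999] yaw 1.6741685593507325
grasp [ 0.5184 -0.248   0.2286]
to go tool mm [ -8.3376   4.144  198.5519]
glue base [ 6.95798764e-01 -2.94651737e-01  1.11022302e-16]
```

View pics/d1.png

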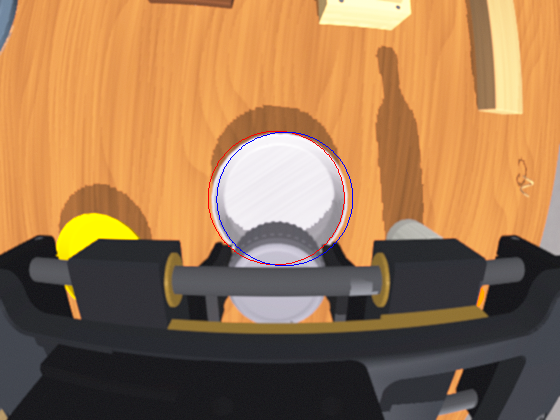

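Emit:
{"name": "carry_out", "arguments": {"rows": [{"fingers": 255,"delta_pos": [-3,2,20],"twist": 0},{"fingers": 255,"delta_pos": [-2,1,30],"twist": 0},{"fingers": 255,"delta_pos": [-1,1,30],"twist": 0},{"fingers": 255,"delta_pos": [0,0,30],"twist": 0},{"fingers": 255,"delta_pos": [0,0,20],"twist": 0},{"fingers": 255,"delta_pos": [0,0,10],"twist": 0},{"fingers": 255,"delta_pos": [0,0,0],"twist": 0}]}}

```text
clock: 12.3
position: [0.5252, -0.2452, 0.2495]
tcp_rot: [[-0.113, 0.994, 0.01], [0.994, 0.113, 0.012], [0.011, 0.011, -1.0]]
ft_force: [0.1, -0.5, -0.3]
gripper_width: 0.548
```

```bash
python3 st.py
```

```text
clock 12.3
position [ 0.5252 -0.2452  0.2495]
joint_pos [-0.6329  0.6838  1.6706  0.0218  0.7863 -0.7612]
ft_force [ 0.1373 -0.4984 -0.3271]
moment [ 0.0385 -0.0882 -0.0471]
gripper_width 0.5482
z [ 0.01    0.0118 -0.9999] yaw 1.6838705088059487
grasp [ 0.5268 -0.2433  0.0855]
to go tool mm [-11.0209  -3.642   55.3408]
```

Emit:
{"name": "carry_out", "arguments": {"rows": [{"fingers": 255,"delta_pos": [-5,-2,10],"twist": 0},{"fingers": 255,"delta_pos": [-4,-1,12],"twist": 0},{"fingers": 255,"delta_pos": [-2,-1,12],"twist": 0},{"fingers": 255,"delta_pos": [0,0,6],"twist": 0},{"fingers": 255,"delta_pos": [0,0,0],"twist": 0}]}}

```text
clock: 12.8
position: [0.5241, -0.2572, 0.209]
tcp_rot: [[-0.114, 0.993, 0.015], [0.993, 0.114, 0.008], [0.007, 0.016, -1.0]]
ft_force: [-0.0, 0.2, -0.8]
gripper_width: 0.55
```

```bash
python3 st.py
```

```text
clock 12.8
position [ 0.5241 -0.2572  0.209 ]
joint_pos [-0.6508  0.7531  1.6757  0.024   0.7062 -0.7833]
ft_force [-0.0284  0.2223 -0.8013]
moment [-0.0554 -0.0936  0.0305]
gripper_width 0.5503
z [ 0.0149  0.0083 -0.9999] yaw 1.6850555588163405
grasp [ 0.5266 -0.2558  0.045 ]
to go tool mm [ 1.9073 -1.5735 15.0231]
```

Emit:
{"name": "carry_out", "arguments": {"rows": [{"fingers": 255,"delta_pos": [0,0,5],"twist": 0},{"fingers": 255,"delta_pos": [0,0,5],"twist": 0},{"fingers": 255,"delta_pos": [0,0,3],"twist": 0},{"fingers": 255,"delta_pos": [0,0,1],"twist": 0}]}}

```text
clock: 13.2
position: [0.5246, -0.2574, 0.1945]
tcp_rot: [[-0.114, 0.993, 0.016], [0.994, 0.114, 0.007], [0.006, 0.017, -1.0]]
ft_force: [0.6, 0.2, -1.0]
gripper_width: 0.548
```

```bash
python3 st.py
```

```text
clock 13.2
position [ 0.5246 -0.2574  0.1945]
joint_pos [-0.6507  0.7778  1.6781  0.025   0.6776 -0.7839]
ft_force [ 0.5823  0.2033 -0.9582]
moment [-0.0281 -0.1307 -0.0235]
gripper_width 0.5484
z [ 0.0161  0.0075 -0.9998] yaw 1.684671494656048
grasp [ 0.5272 -0.2562  0.0305]
to go tool mm [ 2.4509 -1.9538  0.4879]
```

Emit:
{"name": "carry_out", "arguments": {"rows": [{"fingers": 255,"delta_pos": [0,0,1],"twist": 0},{"fingers": 255,"delta_pos": [0,0,1],"twist": 0},{"fingers": 255,"delta_pos": [0,0,1],"twist": 0}]}}

```text
clock: 13.5
position: [0.5248, -0.2573, 0.1916]
tcp_rot: [[-0.114, 0.993, 0.017], [0.993, 0.114, 0.007], [0.005, 0.017, -1.0]]
ft_force: [-1.2, 0.8, 2.3]
gripper_width: 0.545
```

Emit:
{"name": "carry_out", "arguments": {"rows": [{"fingers": 255,"delta_pos": [0,0,0.8],"twist": 0}]}}

```text
clock: 13.6
position: [0.5249, -0.2573, 0.1911]
tcp_rot: [[-0.114, 0.993, 0.017], [0.993, 0.114, 0.007], [0.005, 0.017, -1.0]]
ft_force: [-1.3, 0.3, 3.5]
gripper_width: 0.544
```

```bash
python3 st.py
```

```text
clock 13.6
position [ 0.5249 -0.2573  0.1911]
joint_pos [-0.6503  0.7836  1.6785  0.0251  0.6705 -0.7842]
ft_force [-1.324   0.2626  3.4551]
moment [0.0262 0.1304 0.0044]
gripper_width 0.5441
z [ 0.0167  0.0069 -0.9998] yaw 1.685152957616939
grasp [ 0.5276 -0.2562  0.0271]
to go tool mm [ 2.5126 -2.271  -2.8923]
```

The cap touches down at the predicted height (grasp z 0.027, 3.5 N). Releasing with a partial opening.

Emit:
{"name": "carry_out", "arguments": {"rows": [{"fingers": 100,"delta_pos": [0,0,0],"twist": 0},{"fingers": 80,"delta_pos": [0,0,0],"twist": 0},{"fingers": 65,"delta_pos": [0,0,0],"twist": 0},{"fingers": 65,"delta_pos": [0,0,0],"twist": 0}]}}

```text
clock: 14.0
position: [0.5251, -0.2575, 0.1915]
tcp_rot: [[-0.114, 0.993, 0.018], [0.993, 0.114, 0.006], [0.004, 0.019, -1.0]]
ft_force: [-0.0, -0.5, 0.2]
gripper_width: 0.725
```

```bash
python3 st.py;python3 - <<'E'
from station import ctrl
import cv2,numpy as np
a=ctrl.get_image("wrist")["frame"]
b=ctrl.get_image("scene")["frame"][130:340,80:300]
cv2.imwrite("pics/r1.png",np.hstack([cv2.resize(a,(420,315)),cv2.resize(b,(330,315),interpolation=cv2.INTER_CUBIC)]))
E
```

```text
clock 14.0
position [ 0.5251 -0.2575  0.1915]
joint_pos [-0.6502  0.783   1.6781  0.0252  0.67   -0.7841]
ft_force [-0.0342 -0.5054  0.2432]
moment [ 0.0423 -0.0032  0.0378]
gripper_width 0.7252
z [ 0.018   0.006  -0.9998] yaw 1.6850197079339535
grasp [ 0.5281 -0.2565  0.0275]
to go tool mm [ 2.8533 -2.6984 -2.5278]
```

View pics/r1.png

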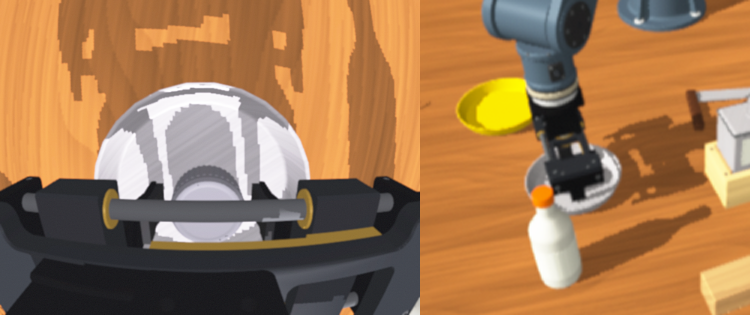

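Fingers are clear on both sides (63 mm opening). Retracting straight up.

Emit:
{"name": "carry_out", "arguments": {"rows": [{"fingers": 65,"delta_pos": [0,0,-5],"twist": 0},{"fingers": 65,"delta_pos": [0,0,-10],"twist": 0},{"fingers": 65,"delta_pos": [0,0,-15],"twist": 0},{"fingers": 65,"delta_pos": [0,0,-25],"twist": 0},{"fingers": 65,"delta_pos": [0,0,-30],"twist": 0},{"fingers": 65,"delta_pos": [0,0,-35],"twist": 0},{"fingers": 65,"delta_pos": [0,0,-35],"twist": 0},{"fingers": 65,"delta_pos": [0,0,-30],"twist": 0},{"fingers": 65,"delta_pos": [0,0,-20],"twist": 0},{"fingers": 65,"delta_pos": [0,0,0],"twist": 0},{"fingers": 65,"delta_pos": [0,0,0],"twist": 0}]}}

```text
clock: 15.2
position: [0.52, -0.2579, 0.4109]
tcp_rot: [[-0.114, 0.993, 0.021], [0.993, 0.114, 0.004], [0.001, 0.021, -1.0]]
ft_force: [-0.7, 0.2, -0.2]
gripper_width: 0.744
```

```bash
python3 st.py;python3 - <<'E'
from station import ctrl
import cv2,numpy as np
i=ctrl.get_image("wrist");a=i["frame"]; np.savez("wrist4.npz",K=i["camera_matrix"],R=i["R"],t=i["t"])
s=ctrl.get_image("scene")["frame"]; cv2.imwrite("pics/fin_s.png",s)
b=s[200:310,120:240]
cv2.imwrite("pics/f1.png",np.hstack([cv2.resize(a,(420,315)),cv2.resize(b,(344,315),interpolation=cv2.INTER_CUBIC)]))
E
```

```text
clock 15.2
position [ 0.52   -0.2579  0.4109]
joint_pos [-0.6562  0.4575  1.5452  0.0173  1.1249 -0.7777]
ft_force [-0.7319  0.2349 -0.2467]
moment [ 0.0047 -0.1159  0.0645]
gripper_width 0.7443
z [ 0.0207  0.0038 -0.9998] yaw 1.6848838488066877
grasp [ 0.5234 -0.2573  0.247 ]
to go tool mm [  2.8183  -2.6334 216.9574]
```

View pics/f1.png

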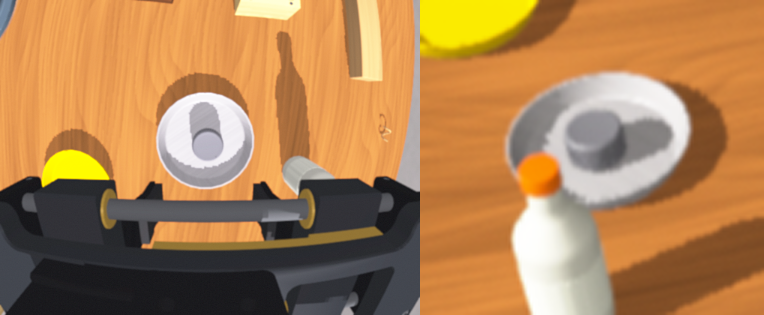

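View pics/fin_s.png

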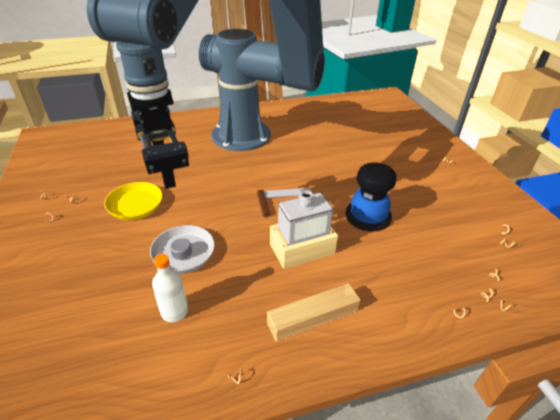

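The cap stands upright, near the middle of the dish (scene about (180,247)). The neck is bare at (306,195), and the sander, offcut, glue, square and yellow dish are where they were. Handing in.

```bash
python3 -c "
from station import ctrl
print(ctrl.finish_job())"
```

```text
the job is handed in; nothing more can be done
None
```

The solvent can is open and its cap stands upright near the middle of the round steel dish. I handed the job in at about 15 s on the clock; no verdict is reported.

- **Opening:** I gripped the grey cap with 40 N and pressed it with mostly 9–12 N. The lugs first stood hard on the teeth, then dropped in after about 55° of turning, giving 3.6 mm of travel. I turned on about 53° until the stop.
- **Placing:** After easing off, the cap lifted with only its own weight on the wrist. It touched the dish floor at the predicted height with about 3.5 N. I opened the fingers and moved the arm straight up, clear of everything.
- **Last checks:** In the final pictures the cap is upright in the dish, the can's neck is bare, and the sander, offcut, glue bottle, try square and yellow dish look unmoved. I judged these by eye and did not measure them. I did not look at the red cap again at the end; the last wrist picture with it in view was during the lift.
- **Disagreements:** The stop torque read 0.38 N m for one reading, slightly over the advised 0.35. The press dipped to about 7 N as the lugs dropped in. The cameras differed on the cap's x position (0.583, 0.586 and 0.591 m) and on the dish's by about 10 mm. I used values in between, and light side forces confirmed the grip was centred. The tool ended up tilted by about 0.02 rad.

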